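# Drive the stuck pin out of the board carrier

### The job

A locating pin is stuck in the bore of the aluminium board carrier on the knock-out stand. Take the square-handled drift out of the tool block, feel for the bore with its tip and push the pin down and out so that it drops into the catch tray below, never pressing on the carrier itself with more than 30 N; then put the drift back into a free hole of the tool block, upright and fully home. Leave the other things on the bench where they are.

Things in the scene. Friction and masses are not known exactly. Their poses are not given: they have to be found in the camera images.
- drift_grip (a point): Centre of the handle of the drift, a 100 g steel rod tool upright in the tool block. Handle 20 mm square, 60 mm tall, flat sides; the two sides that look along the block's x are free for gripping. Below it a round 12 mm rod with a flat end, 40 mm long. z points up the tool, x and y square to the sides. Shoulder (handle's bottom) 30 mm below this point, rod's end 70 mm below.
- drift_tip (a point): Centre of the flat lower end of the drift's rod, 70 mm below drift_grip.
- rack: Grey tool block, 50 mm (x) by 190 (y) by 50 high, fixed; origin at the centre of its underside. Three round 16 mm holes through it from the top at y = -65, 0, +65 mm on its centre line x = 0. The drift and two other tools stand in them in any order, each handle resting on the block's top, so a seated drift has its drift_grip 80 mm above the bench.
- scriber_mid (a point): Middle of the scriber, the bystander with a round 20 mm black handle and thin rod, in the tool block; top 98 mm above its rod's end.
- nutdriver_mid (a point): Middle of the small driver with a round wooden ball handle (28 mm), a bystander in the tool block.
- stand_mark (a point): Middle of the knock-out stand at the height of the carrier's top face, 98 mm above the bench; z up, x, y along the stand. The carrier was clamped by eye, so the centre of its bore lies anywhere up to 4.5 mm off this point along the stand's x, either way, and up to 4 mm along its y: find it by feel or by eye. The drift's shoulder would hit the top face when its end is 40 mm deep.
- stand: Knock-out stand, fixed: two grey cheeks carry the carrier, a fixed aluminium plate 130 by 130 by 26 mm (top at 98 mm) with one vertical 15 mm through bore at its own centre, mouth chamfered 1 mm. The stuck steel pin (14 mm across, 18 mm long, 24 g) has its top 4 mm below the top face. Shallow clamp bars (4 mm high) lie 54 mm from the bore. Origin at the centre of its underside.
- tray: Black open catch tray, 96 by 100 by 26 mm outside, fixed in the stand under the carrier, open to view from front and back, empty at the start; origin under its centre, 6 mm above the bench. The pin is held in the bore by friction of about 8 to 18 N and drops free into the tray when the drift's end is about 16 to 20 mm below the carrier's top face.
- jar_mid (a point): Middle of a white jar with a black cap, 52 mm across, 55 mm tall, a bystander.
- tin_mid (a point): Middle of a flat round metal tin, 60 mm across, 25 mm tall, a bystander.
- board_mid (a point): Middle of a loose green circuit board, 80 by 100 mm, lying flat, a bystander.
- brush_grip (a point): Handle of a small brush lying on the bench, a bystander.
Things that resemble listed ones, but are neither listed nor needed, are in the scene too. What is shaped like the part that bears drift_grip but red or yellow is not meant.

How it is judged (in metres and radians):
On the way, in this order (a step that is already met when the one before it is completed fails the run):
1. the drift's end is in the bore, at least 6 mm below the carrier's top face (z of drift_tip in the frame of stand_mark between -0.045 and -0.006 m and horizontal distance between drift_tip and stand_mark below 0.01 m), for 0.05 s.
2. the pin has dropped into the catch tray (contact force between tray and anything else above 0.1 N), for 0.2 s.
At the end, for the whole second after the job is handed in: The pin rests in the catch tray, and the drift stands in a hole of the tool block, upright (within 0.1 rad) and with its shoulder within 4 mm of the block's top, released; the scriber and the small driver stand where they were (15 mm) (contact force between tray and anything else above 0.1 N and z of drift_grip in the frame of rack between 0.076 and 0.084 m and x of drift_grip in the frame of rack between -0.006 and 0.006 m and y of drift_grip in the frame of rack between -0.075 and 0.075 m and angle between drift_grip's own z axis and vertical below 0.1 rad and distance of each of scriber_mid, nutdriver_mid from where it was at the start of the episode below 0.015 m); the robot touches nothing.
It fails at once if the drift or the fingers press on the carrier with more than 30 N (contact force between any of drift, the fingers and carrier above 30 N).
It fails at once if the jar, tin, board or brush is moved by more than 15 mm (distance of any of jar_mid, tin_mid, board_mid, brush_grip from where it was at the start of the episode above 0.015 m).
It also fails if it takes over 72 s, if anything falls off the work surface, if the arm or the gripper's body presses on something with over 40 N, if the wrist force passes 120 N, or if a joint passes its speed limit or range.

### The arm

A 6-joint arm with a two-finger parallel gripper is mounted at the origin on the work surface. World frame = base frame: x ahead of the robot, y to its left, z up, the work surface at z = 0. Lengths are in m, angles in degrees, forces in N, time in s.
With the tool pointing down it reaches from about 0.325 to 0.9 m from the base axis. Payload 6.1 kg.
Tool frame: the origin (TCP) lies where the fingers leave the gripper's body, on its centre line; the fingertips stand 73 mm ahead of it and the grasp point (between the pads) lies 54 mm ahead of it (robot.hold_point_z is the distance from the TCP to the grasp point, in m); x points along the fingers, y is the direction in which the jaws open and shut, and the axes are right-handed (so a half turn about x gives the same grasp; the last joint's range is limited). The gripper opens to 85 mm and grips with 20 to 120 N. Pads are 22 mm wide; open, the fingers measure 114 mm over their backs; the gripper's body (76 mm by 85 mm) begins 54 mm behind the grasp point. The pads swing forward as they close: fully open they stand 13 mm farther back than shut.
Start: joints at [58.78, 12.628, 87.462, -0, 79.91, -7.225], TCP at [0.254, 0.571, 0.304] pointing down, gripper open.
Joint ranges: [-170.65, 170.65], [-52.31, 119.04], [5.05, 147.46], [-71.25, 251.25], [11.57, 151.72], [-153.62, 153.62]. Speed limits (degrees/s): [147.25, 147.25, 172.46, 180, 180, 180].

### API

Orientations are given as [roll, pitch, yaw] about the fixed x, y, z axes, in that order (R = Rz(yaw) Ry(pitch) Rx(roll)).
In Python, from plant import robot gives the robot as it stands. The module is installed in compiled form; this text tells all that it offers.
- The arm moves only by the tool arm_command, never from a script. Its arguments are lists of equal length, an entry for each row: "dp": the shift along the world's x, y, z in mm, a list of three; "dr": the turn, a rotation vector about the world's x, y, z in degrees, a list of three. In form: {"dp": [[tx, ty, tz], ...], "dr": [[ax, ay, az], ...]}. A call has 1 to 12 rows; each row is the pose to reach, as a shift and turn from the pose commanded when the call began; what a row does not reach only later rows make up. A row lasts 1/12 s, in which the tool goes at most 41.7 mm and 7.16 degrees, less where a joint would pass 70% of its speed; a pose out of reach is approached as far as the arm can. A call with a gripper value outside its range is refused whole. "claw" is the closure, from -1 (fully open) to 1 (shut), set as the call begins (left out, the last holds). The fingers move at their own pace and stop on an object; "grip_force" is the grip in N (left out, the last holds). Time passes only in rows, so rows that repeat a pose let the fingers close. It gives the time, the measured TCP pose, the force and the opening at its end, in the units of the state.
- robot.sense(): the state, without advancing time (a new reading comes with each control period).
- robot.camera(name): name is "side" or "top"; returns (picture, depth): 384x512x3 uint8, blue, green, red; 384x512 float32, m along the optical axis (not along the pixel's ray), 0 where there is no reading.
- robot.calibration(name): a dict with "vfov" (degrees; the focal length in pixels is half the picture's height over the tangent of half this angle, whatever the lens; pixels are square), "cx", "cy" (the principal point, pixels), "k1" (the pictures are not rectified: a ray, as slopes to the right and down, at radius r is drawn at 1 + k1 r^2 times it, then the intrinsics apply), "R" (3x3) and "t" (3): a world point X has camera coordinates R X + t. Camera axes: x right, y down, z forward; pixel columns grow to the right and rows downward; lengths in m; the calibration is good to about 2 mm. A picture is of the moment at which its call begins. calibration takes no time and is no camera call.
- robot.close_job(): hands the job in, once; it reports no verdict.
The state is a dict: "t": time; "q": joint angles; "qd": joint speeds; "effort": joint torques, N m; "position": TCP position; "tcp_rot": TCP orientation; "force": force on the tool from outside, world axes, zero at the start; "moment": the same for the moment, N m; "gripper_width": finger opening in m.
Only numpy, scipy, OpenCV 4.12 (cv2) and the standard library are available. Lean on these libraries where they do the work, as an engineer would, in place of code of your own. Each camera call takes 0.05 s, during which the arm holds its last target.

## Working session

There is one attempt and no reset: what is moved stays moved. The work goes in short steps, Python scripts to look and compute and a tool call to move; the robot and the scene stay as the last step left them, time stands still between calls to the robot, and variables do not carry over. Pictures are saved under pics/ and viewed, and the job is handed in when it is done.

Besides the shell and the picture viewer there is one more tool, called after "Call:" by a JSON object that holds its "name" and its "arguments". arm_command: Moves the arm, as the interface text tells. Its arguments: {"type":"object","properties":{"dp":{"type":"array"},"dr":{"type":"array"},"claw":{"type":"number"},"grip_force":{"type":"number"}},"required":["dp","dr"]}

```bash
mkdir -p pics; cat > h.py <<'E'
import numpy as np, cv2
from plant import robot
def cal(n):
    c=robot.calibration(n); f=192/np.tan(np.radians(c['vfov'])/2)
    return c,f,np.array(c['R']),np.array(c['t'])
def ray(n,u,v):
    c,f,R,t=cal(n)
    d=cv2.undistortPoints(np.array([[[u,v]]],float),np.array([[f,0,c['cx']],[0,f,c['cy']],[0,0,1]]),np.array([c['k1'],0,0,0.]))[0,0]
    return -R.T@t, R.T@np.array([d[0],d[1],1])
def onz(n,u,v,z):
    o,d=ray(n,u,v); return o+d*(z-o[2])/d[2]
def proj(n,X):
    c,f,R,t=cal(n); p=R@np.array(X)+t; x=p[:2]/p[2]; x=x*(1+c['k1']*(x@x)); return x*f+[c['cx'],c['cy']]
def dep(n,u,v,D):
    o,d=ray(n,u,v); return o+d*D[int(round(v)),int(round(u))]
def snap(n,k):
    p,D=robot.camera(n); p=np.array(p);cv2.imwrite(f'pics/{n}_{k}.png',p); np.save(f'pics/{n}_{k}.npy',D); return p,D
E
python3 - <<'E'
from h import *
for n in('top','side'):
    snap(n,0); c,f,R,t=cal(n); print(n,f,c['k1'],-R.T@t,R.tolist())
print(robot.sense())
E
```

```text
top 488.50865619179984 -0.12210349173867152 [0.50825216 0.02634006 1.11701946] [[0.027051687676880615, -0.9995752089223152, -0.010844717688468328], [-0.9972855863657878, -0.02624334425841288, -0.06879495700399235], [0.06848113186038358, 0.012676300329531973, -0.9975718750992713]]
side 470.66686840437353 -0.05501303456217059 [ 0.25316966 -0.59624858  0.77225641] [[0.8813640661656528, -0.4721907305889565, -0.015274057018828821], [-0.3349811835642006, -0.6018050307695904, -0.7249953872945262], [0.3331440972460329, 0.6441014041952399, -0.6885843387587652]]
{'t': 0.1, 'q': array([ 5.87812698e+01,  1.26697211e+01,  8.75216921e+01,  6.61126446e-04,
        7.99081953e+01, -7.22689185e+00]), 'qd': array([ 0.09054561, -0.09624891, -0.19632988,  0.04637458, -0.0200113 ,
       -0.00031641]), 'effort': array([ 1.13499089e-03, -4.98248291e+01, -3.90545869e+01, -6.11247287e-05,
        5.79189247e-03, -1.22018449e-05]), 'position': array([0.25392667, 0.57062702, 0.30289641]), 'tcp_rot': array([ -97.60117299,   89.90038938, -121.59312776]), 'force': array([0.45593346, 0.6065198 , 1.3533868 ]), 'moment': array([-0.01646022,  0.01762875,  0.02089536]), 'gripper_width': 0.08564678066651636}
```

View pics/top_0.png

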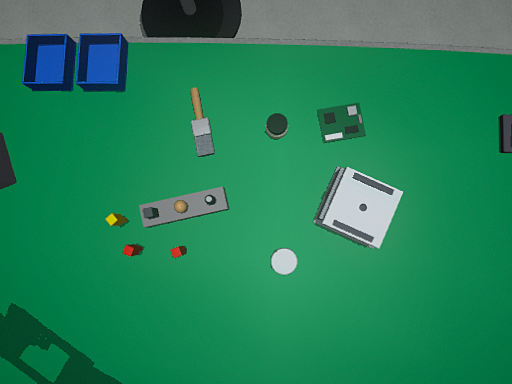

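View pics/side_0.png

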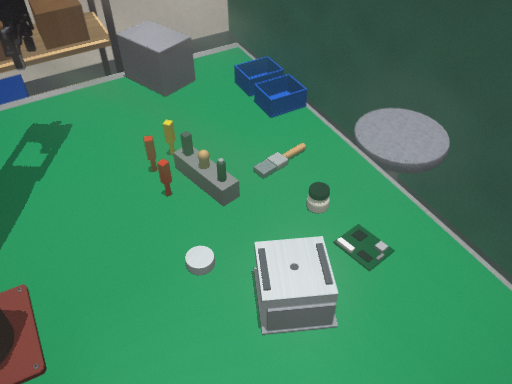

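```bash
python3 - <<'E'
import cv2, numpy as np
a=cv2.imread('pics/top_0.png');b=cv2.imread('pics/side_0.png')
A=cv2.resize(a[175:240,95:240],None,fx=5,fy=5,interpolation=cv2.INTER_CUBIC)[:300,:]
B=cv2.resize(b[110:210,140:245],None,fx=3,fy=3,interpolation=cv2.INTER_CUBIC)
C=cv2.resize(a[155:255,305:410],None,fx=3,fy=3,interpolation=cv2.INTER_CUBIC)
o=np.zeros((600,730,3),np.uint8);o[:300,:725]=A;o[300:,:315]=B;o[300:,330:645]=C
cv2.imwrite('pics/crop1.png',o)
E
```

```text
(no output)
```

View pics/crop1.png

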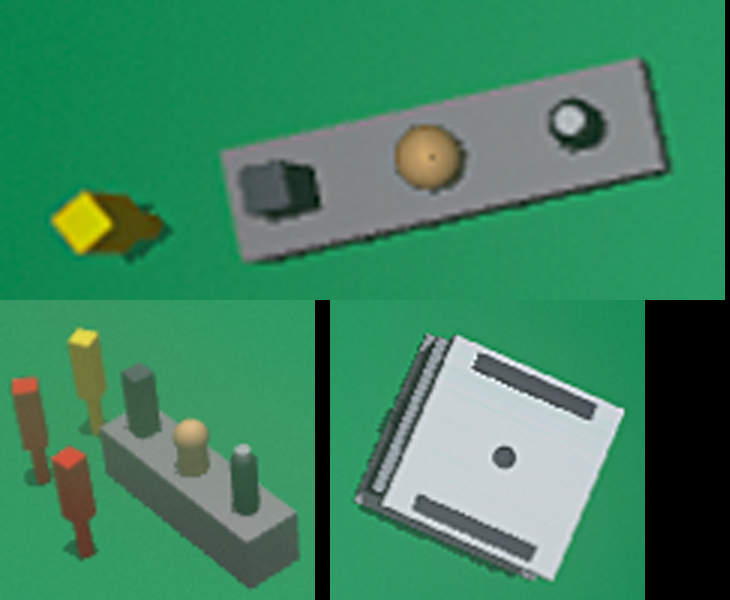

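```bash
cat > m.py <<'E'
from h import *
import sys
k=int(sys.argv[1]) if len(sys.argv)>1 else 0
def rect(n,mask,z,near):
    cs,_=cv2.findContours(mask,cv2.RETR_EXTERNAL,cv2.CHAIN_APPROX_NONE)
    c=[c for c in cs if cv2.pointPolygonTest(c,near,False)>=0]
    c=max(c,key=cv2.contourArea)
    P=np.array([onz(n,*p[0],z)[:2] for p in c])*1000
    r=cv2.minAreaRect(P.astype(np.float32)); return r,P
a=cv2.imread(f'pics/top_{k}.png'); D=np.load(f'pics/top_{k}.npy')
hsv=cv2.cvtColor(a,cv2.COLOR_BGR2HSV)
# heights from depth
for n,u,v in [('rack',165,212),('rack',195,204),('drifttop',148,212),('ball',181,206),('scr',209,199),('carrier',350,225),('carrier',385,215),('bore',363,208)]:
    print(n,np.round(dep('top',u,v,D)*1000,1))
# carrier: white
for th in(140,170,195):
    m=((hsv[...,1]<50)&(hsv[...,2]>th)).astype(np.uint8)*255
    r,P=rect('top',m,.098,(350,225)); print('carrier',th,r)
c1=a[195:222,350:377]; g=cv2.cvtColor(c1,cv2.COLOR_BGR2GRAY)
print(g[10:17])
m=(g<140).astype(np.uint8); n_,l,s,ce=cv2.connectedComponentsWithStats(m); print(s,ce)
for i in range(1,n_): print('bore',onz('top',350+ce[i][0],195+ce[i][1],.098)*1000)
b=cv2.imread(f'pics/side_{k}.png'); gb=cv2.cvtColor(b,cv2.COLOR_BGR2GRAY)[257:277,283:307]
print(gb)
mb=(gb<140).astype(np.uint8); n_,l,s,ce=cv2.connectedComponentsWithStats(mb)
for i in range(1,n_): print('sbore',s[i],ce[i],onz('side',283+ce[i][0],257+ce[i][1],.098)*1000)
# rack
m=((hsv[...,1]<60)&(hsv[...,2]>75)&(hsv[...,2]<170)).astype(np.uint8)*255
m=cv2.morphologyEx(m,cv2.MORPH_OPEN,np.ones((3,3)))
r,P=rect('top',m,.05,(165,212)); print('rack',r)
E
python3 m.py
```

```text
rack [532.7 249.3  52.8]
rack [552.1 183.8  52.3]
drifttop [530.4 273.6 108. ]
ball [545.3 206.6  96.8]
scr [560.9 146.4 110.9]
carrier [ 515.  -147.7  100.2]
carrier [ 537.6 -221.8   97.7]
bore [ 551.3 -175.7   93.8]
carrier 140 ((551.9158325195312, -173.270263671875), (130.31582641601562, 134.0362091064453), 67.40364074707031)
carrier 170 ((553.6068115234375, -174.34783935546875), (129.5875701904297, 130.0814666748047), 67.4208984375)
carrier 195 ((553.4364013671875, -174.3100128173828), (129.38035583496094, 129.72898864746094), 67.35215759277344)
[[208 208 208 207 208 208 208 209 215 198  77  86  89  92  88  55 176 218
  210 210 209 207 208 207 208 208 207]
 [209 207 208 208 208 207 208 210 220 132  86  92  94  95  89  71  98 221
  210 209 208 208 209 208 208 207 208]
 [208 208 207 208 209 209 209 211 222 114  91  98  98  95  90  83  82 205
  212 208 207 208 208 209 207 208 208]
 [208 207 209 209 209 208 208 209 220 130  88  92  93  93  90  78  94 207
  213 209 208 208 208 207 208 208 208]
 [207 207 208 208 207 209 207 210 216 193 106  85  87  87  84  59 157 219
  211 207 208 207 
[... 1907 characters left out ...]
0 222]
 [222 221 221 220 220 223 224 221 221 221 223 223 219 222 221 219 220 220
  222 221 222 222 221 220]
 [221 221 219 221 221 222 224 221 221 222 222 221 221 220 220 220 220 220
  222 219 221 221 222 221]
 [222 220 221 221 220 222 224 222 221 223 224 222 220 222 222 219 221 220
  221 221 221 222 222 220]
 [221 221 221 221 221 221 224 224 222 223 222 223 222 220 222 221 219 221
  222 221 221 220 222 220]
 [222 222 222 221 220 221 223 223 222 221 223 222 222 220 221 222 220 221
  222 222 221 222 222 221]]
sbore [ 7  7  8  6 40] [10.8  9.5] [ 553.7999934  -172.90921435   98.        ]
rack ((545.4466552734375, 210.82200622558594), (50.227813720703125, 190.53933715820312), 14.271185874938965)
```

```bash
python3 - <<'E'
from h import *
from scipy.spatial.transform import Rotation as Ro
s=robot.sense(); R=Ro.from_euler('xyz',s['tcp_rot'],degrees=True).as_matrix(); print(np.round(R,4))
print('y axis angle',np.degrees(np.arctan2(R[1,1],R[0,1])), s['position'])
a=cv2.imread('pics/top_0.png');D=np.load('pics/top_0.npy');b=cv2.imread('pics/side_0.png')
for n,u,v in [('yel',113,219),('red1',130,250),('red2',176,252)]: print(n,dep('top',u,v,D)*1000)
# drift top face by gray level / depth
g=cv2.cvtColor(a,cv2.COLOR_BGR2GRAY); print(g[204:222,140:164])
m=(D>0);Z=np.zeros_like(D)
for v in range(200,226):
  for u in range(136,168): Z[v,u]=dep('top',u,v,D)[2]
m=((Z>.098)).astype(np.uint8)
cs,_=cv2.findContours(m,cv2.RETR_EXTERNAL,2)
for c in cs:
  if len(c)<4: continue
  P=np.array([onz('top',*p[0],.11)[:2] for p in c],np.float32)*1000; print('handle',cv2.minAreaRect(P))
E
```

```text
[[-9.000e-04  4.066e-01  9.136e-01]
 [-1.500e-03  9.136e-01 -4.066e-01]
 [-1.000e+00 -1.700e-03 -2.000e-04]]
y axis angle 66.00805658344221 [0.25392667 0.57062702 0.30289641]
yel [513.62319685 349.5842929  101.98350403]
red1 [449.9145216  310.24100766 102.50908643]
red2 [448.87177333 213.41588402  98.82407417]
[[107 109 118 119 127 134 132 131 131 131 128 130 130 131 131 130 131 131
  131 130 129 132 131 133]
 [132 131 132 130 129 130 130 132 131 131 132 132 132 132 130 131 131 131
  130 132 130 133 131 130]
 [132 129 129 130 131 130 131 133 130 126 131 128 132 133 133 133 133 133
  133 130 131 131 131 133]
 [130 129 129 130 127 129 129 130 108  83  90  59  90 103 127 134 132 133
  133 132 131 132 131 131]
 [127 130 129 110  82  84  82  78  78  82  90  64  37  30  29  46  46  92
  134 133 130 131 130 132]
 [125 133 114  83  74  80  81  82  84  85  91  76  45  39  40  37  36  23
  133 135 131 132 132 131]
 [123 133 113  83  80  81  84  85  83  86  86  69  42  39  43  42  42  30
  132 137 132 131 131 133]
 [123 133 110  83  79  83  83  83  85  86  87  87  53  36  41  41  41  30
  100 1
[... 438 characters left out ...]
113  82  78  80  81  77  79  74  68  49  38  35  36  40  43
   50 105 132 132 132 131]
 [ 96 121 130 121  92  80  69  58  45  33  31  33  36  38  43  66  79  95
  112 134 134 129 130 131]
 [ 97 112 127 131 122 110 101  98  71  51  52  71  81  82  94 137 141 141
  136 132 132 131 131 132]
 [ 98 110 124 130 131 134 135 140 113  96  96 130 140 139 137 134 133 132
  132 133 131 131 130 130]
 [ 98 108 125 129 129 130 131 131 133 137 134 133 132 130 131 131 130 131
  131 131 131 131 132 131]
 [ 97 101 123 131 128 130 129 128 130 130 129 130 128 130 130 131 130 131
  131 132 131 133 133 134]]
handle ((529.78076171875, 273.1183776855469), (20.044918060302734, 23.200836181640625), 12.795867919921875)
```

```bash
python3 - <<'E'
import cv2
a=cv2.imread('pics/top_0.png')
cv2.imwrite('pics/crop2.png',cv2.resize(a[200:226,136:170],None,fx=20,fy=20,interpolation=cv2.INTER_CUBIC))
E
```

```text
(no output)
```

View pics/crop2.png

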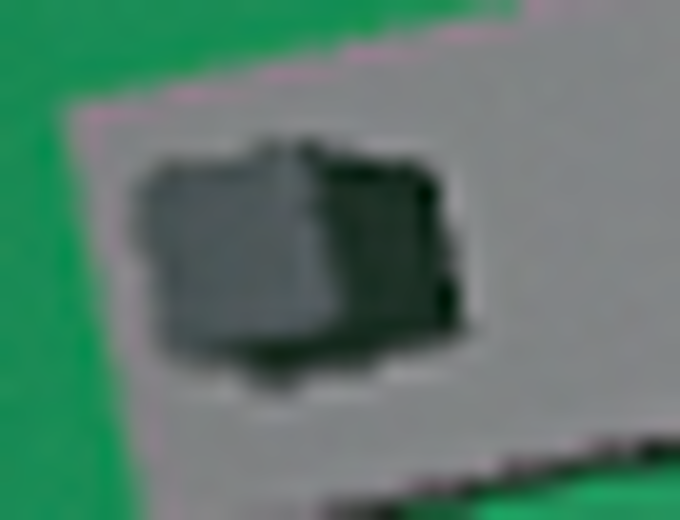

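Candidates (top view): the dark square handle in the block at (151,212) is the drift. The red ones at (131,250) and (178,252) and the yellow one at (113,219) are look-alikes. The ball at (181,206) is the nut driver, and the round black handle at (210,199) is the scriber. The crop confirms a dark grey square top aligned with the block, so I choose (151,212).

Call:
{"name": "arm_command", "arguments": {"dp": [[23,-25,0],[46,-50,0],[69,-75,0],[92,-100,0],[115,-124,0],[138,-149,0],[161,-174,-10],[184,-198,-25],[207,-223,-40],[230,-248,-55],[253,-273,-70],[275.5,-297.5,-85]], "dr": [[0,0,-4.4],[0,0,-8.7],[0,0,-13],[0,0,-17.4],[0,0,-21.7],[0,0,-26],[0,0,-30.4],[0,0,-34.7],[0,0,-39],[0,0,-43.4],[0,0,-47.7],[0,0,-52]], "claw": -1, "grip_force": 90}}

```text
t: 1.1
position: [0.5303, 0.2719, 0.2178]
tcp_rot: [-83.9, 90.0, -160.1]
force: [0.9, 0.7, 0.3]
gripper_width: 0.0853
```

Call:
{"name": "arm_command", "arguments": {"dp": [[0,0,0],[0,0,0],[0,0,0]], "dr": [[0,0,0],[0,0,0],[0,0,0]]}}

```text
t: 1.35
position: [0.5294, 0.2735, 0.2186]
tcp_rot: [-107.8, 89.9, 176.2]
force: [-0.6, 0.4, -0.2]
gripper_width: 0.0852
```

```bash
python3 - <<'E'
from h import *
snap('side',1);snap('top',1)
a=cv2.imread('pics/side_1.png')[60:230,100:300];b=cv2.imread('pics/top_1.png')[140:290,60:260]
import numpy as np
o=np.vstack([a,b]);cv2.imwrite('pics/c1.png',cv2.resize(o,None,fx=1.85,fy=1.85))
E
```

```text
(no output)
```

View pics/c1.png

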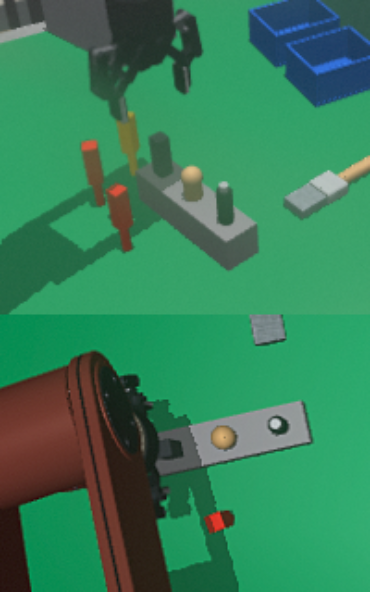

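Call:
{"name": "arm_command", "arguments": {"dp": [[0,0,-20],[0,0,-40],[0,0,-55],[0,0,-70],[0,0,-80],[0,0,-84],[0,0,-84],[0,0,-84]], "dr": [[0,0,0],[0,0,0],[0,0,0],[0,0,0],[0,0,0],[0,0,0],[0,0,0],[0,0,0]]}}

```text
t: 2.12
position: [0.5298, 0.2741, 0.1357]
tcp_rot: [96.4, 89.9, 20.4]
force: [1.4, 0.2, -0.2]
gripper_width: 0.0854
```

```bash
python3 - <<'E'
from h import *
snap('side',2);snap('top',2)
a=cv2.imread('pics/side_2.png')[60:230,100:300];b=cv2.imread('pics/top_2.png')[140:290,60:260]
import numpy as np
o=np.vstack([a,b]);cv2.imwrite('pics/c2.png',cv2.resize(o,None,fx=1.85,fy=1.85))
print(robot.sense())
E
```

```text
{'t': 2.2167, 'q': array([1.97522417e+01, 1.87275594e+01, 9.92668780e+01, 7.14502496e-04,
       6.18807371e+01, 5.72678204e+00]), 'qd': array([-0.1193743 , -0.01717968,  0.04883744, -0.11094157, -0.10877243,
        0.09582192]), 'effort': array([ 1.08085375e-01, -4.89912987e+01, -3.33482409e+01,  5.82431647e-03,
        1.67358649e-02, -3.58354082e-04]), 'position': array([0.53036015, 0.27395894, 0.13625738]), 'tcp_rot': array([96.01636761, 89.87517286, 20.0414912 ]), 'force': array([-0.01875096,  0.63824262,  0.75223776]), 'moment': array([-0.00397283, -0.05173369, -0.0163302 ]), 'gripper_width': 0.08553613474908116}
```

View pics/c2.png

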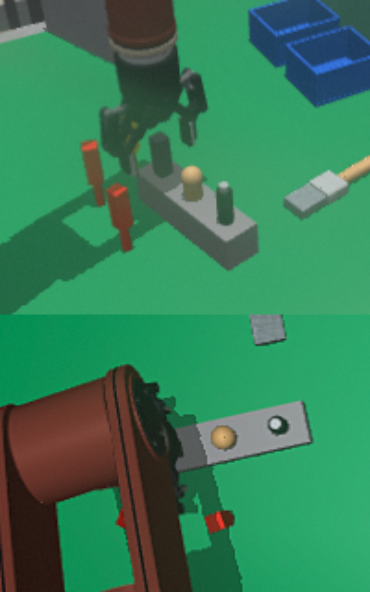

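The open fingers straddle the drift handle, which is at about (160,155) in the upper half of the crop. Closing now.

Call:
{"name": "arm_command", "arguments": {"dp": [[0,0,0],[0,0,0],[0,0,0],[0,0,0],[0,0,0],[0,0,0],[0,0,0],[0,0,0],[0,0,0],[0,0,0]], "dr": [[0,0,0],[0,0,0],[0,0,0],[0,0,0],[0,0,0],[0,0,0],[0,0,0],[0,0,0],[0,0,0],[0,0,0]], "claw": 1, "grip_force": 90}}

```text
t: 3.05
position: [0.53, 0.2735, 0.1352]
tcp_rot: [91.0, 90.0, 15.0]
force: [1.7, -0.0, 1.6]
gripper_width: 0.0191
```

Call:
{"name": "arm_command", "arguments": {"dp": [[0,0,10],[0,0,25],[0,0,45],[0,0,70],[0,0,95],[0,0,120],[0,0,130],[0,0,130],[0,0,130]], "dr": [[0,0,0],[0,0,0],[0,0,0],[0,0,0],[0,0,0],[0,0,0],[0,0,0],[0,0,0],[0,0,0]]}}

```text
t: 3.8
position: [0.5294, 0.2734, 0.2642]
tcp_rot: [-89.5, 90.0, -165.5]
force: [0.2, 0.7, -1.2]
gripper_width: 0.0191
```

```bash
python3 - <<'E'
from h import *
snap('side',3)
a=cv2.imread('pics/side_3.png')[20:230,90:300]
cv2.imwrite('pics/c3.png',cv2.resize(a,None,fx=2.8,fy=2.8,interpolation=cv2.INTER_CUBIC))
p=robot.sense();print(p['position'],p['force'])
E
```

```text
[0.52881024 0.27318381 0.26297666] [-0.68740586  0.34518957 -1.80424722]
```

View pics/c3.png

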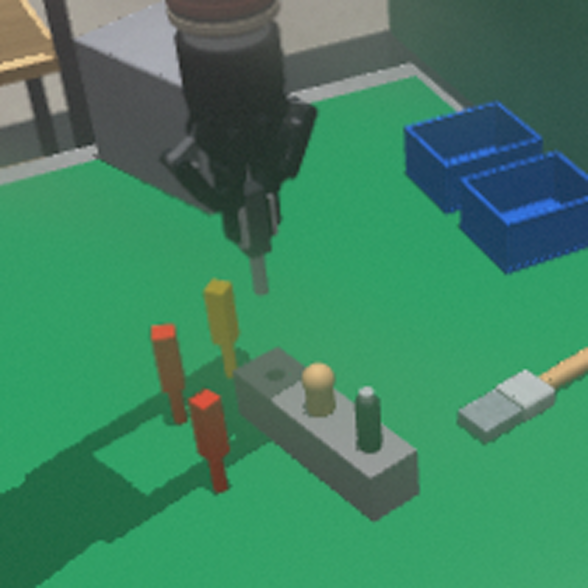

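Call:
{"name": "arm_command", "arguments": {"dp": [[1,-20,0],[3,-55,0],[5,-95,0],[7,-135,0],[9,-175,0],[11,-215,0],[13,-255,0],[15,-295,0],[18,-335,0],[20,-375,0],[22,-415,0],[24,-447.5,0]], "dr": [[0,0,0],[0,0,0],[0,0,0],[0,0,0],[0,0,0],[0,0,0],[0,0,0],[0,0,0],[0,0,0],[0,0,0],[0,0,0],[0,0,0]]}}

```text
t: 4.85
position: [0.5522, -0.1764, 0.2621]
tcp_rot: [-122.5, 89.8, 161.5]
force: [0.3, -0.0, -0.3]
gripper_width: 0.0189
```

Call:
{"name": "arm_command", "arguments": {"dp": [[0,0,-8],[0,0,-16],[0,0,-24],[0,0,-24],[0,0,-24],[0,0,-24]], "dr": [[0,0,0],[0,0,0],[0,0,0],[0,0,0],[0,0,0],[0,0,0]]}}

```text
t: 5.35
position: [0.5537, -0.1727, 0.2406]
tcp_rot: [-138.2, 90.0, 145.9]
force: [0.5, -0.5, -1.3]
gripper_width: 0.0189
```

```bash
python3 - <<'E'
from h import *
P=[];F=[]
b,_=snap('side',4)
for i in range(3):
    s=robot.sense();P.append(s['position']);F.append(s['force']);robot.camera('side')
print(np.array(P)*1000,np.array(F),s['tcp_rot'])
print('bore px',proj('side',[.5534,-.174,.098]),'tip expected',proj('side',[.5534,-.174,P[0][2]-.125]))
cv2.imwrite('pics/c4.png',cv2.resize(b[190:310,235:355],None,fx=5,fy=5,interpolation=cv2.INTER_CUBIC))
E
```

```text
[[ 553.9261612  -172.95924768  241.12230028]
 [ 554.07337148 -173.17484709  241.44710403]
 [ 554.06406574 -173.39815383  241.54867849]] [[-0.04924472 -0.08526572 -0.66571521]
 [-0.58367088  0.74045728 -1.25820839]
 [ 0.03578091  0.77592008 -0.92850314]] [ 52.24373724  89.93844535 -23.68520719]
bore px [293.93262858 267.01717092] tip expected [294.42687654 260.68120996]
```

View pics/c4.png

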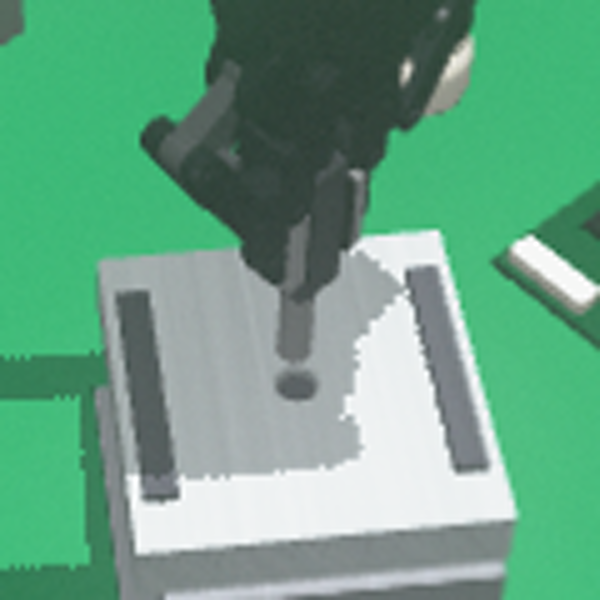

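Call:
{"name": "arm_command", "arguments": {"dp": [[0,0,-3],[0,0,-6],[0,0,-9],[0,0,-12],[0,0,-15],[0,0,-16],[0,0,-16]], "dr": [[0,0,0],[0,0,0],[0,0,0],[0,0,0],[0,0,0],[0,0,0],[0,0,0]]}}

```text
t: 6.13
position: [0.5534, -0.174, 0.2243]
tcp_rot: [-128.9, 89.9, 155.1]
force: [-1.4, -0.8, -0.3]
gripper_width: 0.0189
```

```bash
python3 - <<'E'
from h import *
b,_=snap('side',5)
s=robot.sense();print(s['position'],s['force'])
cv2.imwrite('pics/c5.png',cv2.resize(b[225:295,260:330],None,fx=8,fy=8,interpolation=cv2.INTER_CUBIC))
E
```

```text
[ 0.55353629 -0.17401058  0.22455524] [-0.06801453  1.10686379 -0.95999327]
```

View pics/c5.png

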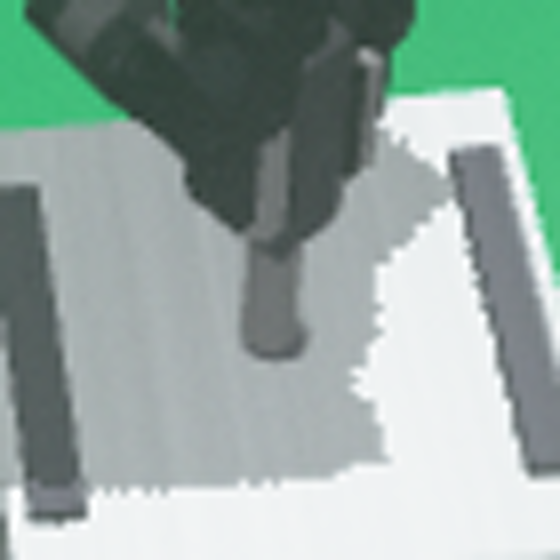

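The rod's end sits centred over the bore mouth at crop (272,345). Going down slowly.

Call:
{"name": "arm_command", "arguments": {"dp": [[0,0,-0.7],[0,0,-1.4],[0,0,-2.1],[0,0,-2.5],[0,0,-2.5]], "dr": [[0,0,0],[0,0,0],[0,0,0],[0,0,0],[0,0,0]]}}

```text
t: 6.6
position: [0.5536, -0.174, 0.2223]
tcp_rot: [-123.8, 90.0, 160.2]
force: [-0.1, 0.2, -1.0]
gripper_width: 0.0187
```

Call:
{"name": "arm_command", "arguments": {"dp": [[0,0,-0.5],[0,0,-1],[0,0,-1],[0,0,-1]], "dr": [[0,0,0],[0,0,0],[0,0,0],[0,0,0]]}}

```text
t: 6.93
position: [0.5536, -0.174, 0.2213]
tcp_rot: [-114.4, 90.0, 169.6]
force: [0.6, -0.9, -0.6]
gripper_width: 0.019
```

Call:
{"name": "arm_command", "arguments": {"dp": [[0,0,-0.5],[0,0,-1],[0,0,-1],[0,0,-1]], "dr": [[0,0,0],[0,0,0],[0,0,0],[0,0,0]]}}

```text
t: 7.27
position: [0.5536, -0.174, 0.2204]
tcp_rot: [-111.7, 90.0, 172.3]
force: [-0.3, 0.5, -2.0]
gripper_width: 0.0192
```

Call:
{"name": "arm_command", "arguments": {"dp": [[0,0,-0.5],[0,0,-1],[0,0,-1.5],[0,0,-1.5]], "dr": [[0,0,0],[0,0,0],[0,0,0],[0,0,0]]}}

```text
t: 7.6
position: [0.5537, -0.1741, 0.2192]
tcp_rot: [48.9, 90.0, -27.1]
force: [-0.5, 0.7, 1.9]
gripper_width: 0.0187
```

Call:
{"name": "arm_command", "arguments": {"dp": [[0,0,-0.5],[0,0,-1],[0,0,-1.5],[0,0,-1.5]], "dr": [[0,0,0],[0,0,0],[0,0,0],[0,0,0]]}}

```text
t: 7.93
position: [0.5539, -0.1742, 0.219]
tcp_rot: [44.4, 89.9, -31.6]
force: [-3.5, -0.1, 9.0]
gripper_width: 0.0187
```

Call:
{"name": "arm_command", "arguments": {"dp": [[0,0,-0.5],[0,0,-1],[0,0,-1],[0,0,-1]], "dr": [[0,0,0],[0,0,0],[0,0,0],[0,0,0]]}}

```text
t: 8.27
position: [0.5541, -0.1742, 0.2181]
tcp_rot: [49.0, 89.9, -27.0]
force: [-2.5, 0.3, 7.9]
gripper_width: 0.0192
```

Call:
{"name": "arm_command", "arguments": {"dp": [[0,0,-0.4],[0,0,-0.8],[0,0,-0.8],[0,0,-0.8]], "dr": [[0,0,0],[0,0,0],[0,0,0],[0,0,0]]}}

```text
t: 8.6
position: [0.5542, -0.1743, 0.2176]
tcp_rot: [49.0, 89.9, -27.0]
force: [-3.0, 1.6, 9.4]
gripper_width: 0.0189
```

Call:
{"name": "arm_command", "arguments": {"dp": [[0,0,-0.5],[0,0,-1],[0,0,-1.5],[0,0,-2],[0,0,-2],[0,0,-2]], "dr": [[0,0,0],[0,0,0],[0,0,0],[0,0,0],[0,0,0],[0,0,0]]}}

```text
t: 9.1
position: [0.5542, -0.1743, 0.2157]
tcp_rot: [48.8, 89.9, -27.2]
force: [-3.5, -0.1, 10.1]
gripper_width: 0.019
```

```bash
python3 - <<'E'
from h import *
b,_=snap('side',6)
s=robot.sense();print(s['position'],s['force'])
cv2.imwrite('pics/c6.png',cv2.resize(b[225:335,245:345],None,fx=5.4,fy=5.4,interpolation=cv2.INTER_CUBIC))
E
```

```text
[ 0.55424578 -0.17428024  0.21565819] [-3.74790883  1.17840232  9.51315667]
```

View pics/c6.png

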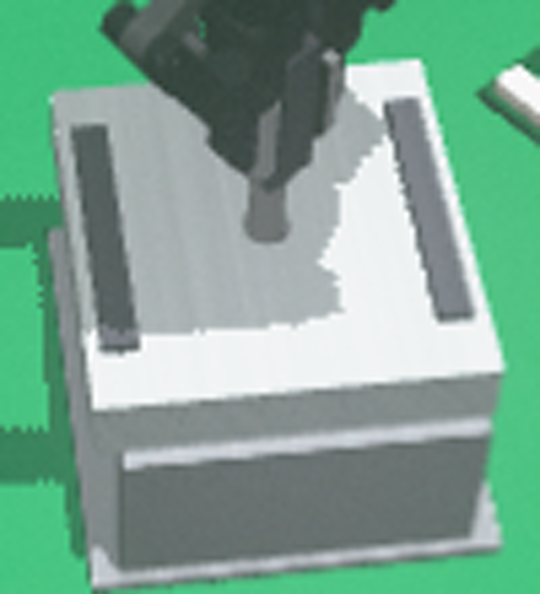

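The rod enters the bore (crop 267,235), with 10 N axial load as the pin slides. Continuing.

Call:
{"name": "arm_command", "arguments": {"dp": [[0,0,-0.7],[0,0,-1.4],[0,0,-2.1],[0,0,-2.8],[0,0,-3.5],[0,0,-4],[0,0,-4]], "dr": [[0,0,0],[0,0,0],[0,0,0],[0,0,0],[0,0,0],[0,0,0],[0,0,0]]}}

```text
t: 9.73
position: [0.5542, -0.1743, 0.2117]
tcp_rot: [47.3, 89.9, -28.7]
force: [-3.2, 0.3, 9.5]
gripper_width: 0.019
```

Call:
{"name": "arm_command", "arguments": {"dp": [[0,0,-0.7],[0,0,-1.4],[0,0,-2.1],[0,0,-2.8],[0,0,-3.5],[0,0,-4],[0,0,-4]], "dr": [[0,0,0],[0,0,0],[0,0,0],[0,0,0],[0,0,0],[0,0,0],[0,0,0]]}}

```text
t: 10.32
position: [0.554, -0.1741, 0.2062]
tcp_rot: [51.7, 89.9, -24.3]
force: [0.5, -0.6, -1.4]
gripper_width: 0.0193
```

Call:
{"name": "arm_command", "arguments": {"dp": [[0,0,-1],[0,0,-2],[0,0,-3],[0,0,-4],[0,0,-4],[0,0,-4]], "dr": [[0,0,0],[0,0,0],[0,0,0],[0,0,0],[0,0,0],[0,0,0]]}}

```text
t: 10.82
position: [0.5535, -0.174, 0.2013]
tcp_rot: [-128.7, 90.0, 155.3]
force: [0.1, -0.2, -1.4]
gripper_width: 0.0189
```

Call:
{"name": "arm_command", "arguments": {"dp": [[0,0,3],[0,0,8],[0,0,14],[0,0,22],[0,0,32],[0,0,45],[0,0,60],[0,0,63],[0,0,63]], "dr": [[0,0,0],[0,0,0],[0,0,0],[0,0,0],[0,0,0],[0,0,0],[0,0,0],[0,0,0],[0,0,0]]}}

```text
t: 11.57
position: [0.5546, -0.1745, 0.2672]
tcp_rot: [50.8, 89.8, -25.2]
force: [0.6, -0.0, -1.3]
gripper_width: 0.0191
```

```bash
python3 - <<'E'
from h import *
b,_=snap('side',7);a,_=snap('top',7)
s=robot.sense();print(s['position'],s['force'])
o=np.hstack([b[190:335,230:350],a[140:285,300:420]])
cv2.imwrite('pics/c7.png',cv2.resize(o,None,fx=3.3,fy=3.3,interpolation=cv2.INTER_CUBIC))
# hole, from side_3
b=cv2.imread('pics/side_3.png');g=cv2.cvtColor(b,cv2.COLOR_BGR2GRAY)[146:162,178:200];print(g)
E
```

```text
[ 0.55358812 -0.17397004  0.26468226] [-0.25955771 -0.63094414 -2.4772886 ]
[[ 97 117 120 118 121 117 110 107 106 106 107 107 107 107 112 118 120 122
  121 122 122 123]
 [ 92 117 121 115 112 107 107 108 106 107 108 107 107 106 107 109 114 120
  121 122 121 122]
 [ 91 104 111 108 105 107 107 107 107 109 106 107 107 106 105 107 108 112
  120 121 122 121]
 [ 98 103 107 106 106 108 106 108 106 105 107 108 106 107 106 105 107 108
  112 118 121 121]
 [106 106 107 106 107 107 106 107 105 107 107 107 107 106 107 106 106 109
  107 110 114 121]
 [106 106 107 106 106 107 104 108 105 106 101 103 105 104 108 107 106 106
  107 106 108 145]
 [107 106 107 107 107 105 107 104  98  95  93  93  95 100 107 107 108 108
  108 107 128 163]
 [107 106 107 105 107 105 104  92  89  89  90  90  90  95 105 108 107 107
  105 108 145 165]
 [105 107 107 105 106 106  99  93  87  89  91  91  89  97 106 107 107 107
  108 110 143 159]
 [106 105 106 106 107 107 105 103  92  91  90  96  97 107 107 109 107 107
  106 108 131 149]
 [ 97 105 106 107 107 105 107 106 104 105 102 105 104 107 106 107 107 108
  138 131 123 136]
 [ 89  95 103 106 106 106 107 104 107 107 105 108 107 107 106 106 108 138
  147 146 112 122]
 [ 87  88  94 102 105 106 106 106 107 107 106 105 108 108 107 139 141 148
  148 147 121 109]
 [ 89  88  88  92 100 105 106 106 105 105 107 105 107 138 140 148 146 148
  147 148 144 102]
 [ 86  87  88  89  91  98 105 106 105 107 107 106 139 148 147 147 148 147
  147 146 147 101]
 [ 84  88  85  86  87  90  93 104 108 107 139 142 147 149 147 148 148 147
  148 148 147 111]]
```

View pics/c7.png

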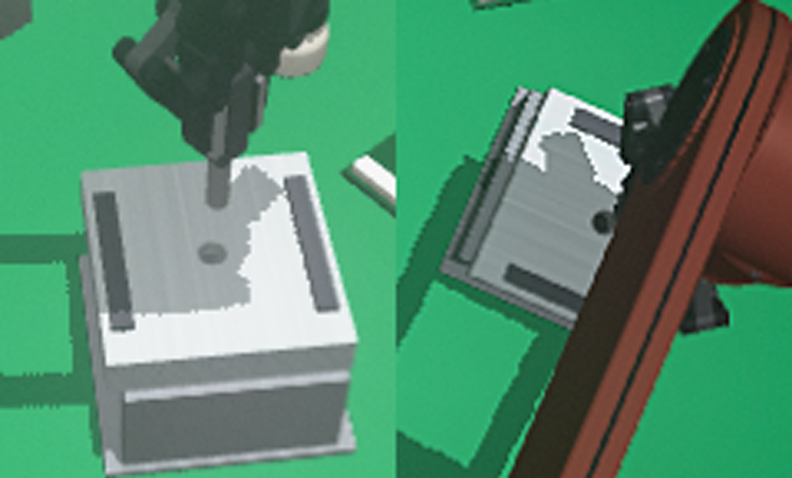

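```bash
python3 - <<'E'
from h import *
print('hole side',onz('side',178+10.2,146+7.6,.05)*1000)
print('exp px',proj('side',[.5295,.2735,.05]))
E
```

```text
hole side [531.06720522 273.94396848  50.        ]
exp px [187.67716468 153.89755137]
```

Call:
{"name": "arm_command", "arguments": {"dp": [[-2,30,0],[-4,70,0],[-6,110,0],[-8,150,0],[-10,190,0],[-12,230,0],[-14,270,0],[-16,310,0],[-18,345,0],[-20,380,0],[-22,415,0],[-24,447.5,0]], "dr": [[0,0,0],[0,0,0],[0,0,0],[0,0,0],[0,0,0],[0,0,0],[0,0,0],[0,0,0],[0,0,0],[0,0,0],[0,0,0],[0,0,0]]}}

```text
t: 12.67
position: [0.5286, 0.2754, 0.2633]
tcp_rot: [-88.4, 89.9, -164.4]
force: [0.4, -0.4, -1.0]
gripper_width: 0.019
```

Call:
{"name": "arm_command", "arguments": {"dp": [[0,0,-20],[0,0,-40],[0,0,-60],[0,0,-70],[0,0,-70],[0,0,-70]], "dr": [[0,0,0],[0,0,0],[0,0,0],[0,0,0],[0,0,0],[0,0,0]]}}

```text
t: 13.17
position: [0.5292, 0.2731, 0.1937]
tcp_rot: [-84.2, 89.9, -160.2]
force: [1.0, 0.1, -1.1]
gripper_width: 0.0188
```

```bash
python3 - <<'E'
from h import *
b,_=snap('side',8);a,_=snap('top',8)
s=robot.sense();print(s['position'],s['force'],s['tcp_rot'])
o=np.hstack([cv2.resize(b[100:200,140:240],None,fx=4,fy=4,interpolation=cv2.INTER_CUBIC),cv2.resize(a[188:228,343:383],None,fx=10,fy=10,interpolation=cv2.INTER_CUBIC)])
cv2.imwrite('pics/c8.png',o)
print(cv2.cvtColor(a,cv2.COLOR_BGR2GRAY)[200:216,356:371])
E
```

```text
[0.53044692 0.27349659 0.19586538] [-0.29754449 -0.26194777 -1.14559828] [95.3023876  89.89425291 19.28338016]
[[224 224 223 224 223 223 224 224 224 224 225 224 224 224 224]
 [224 223 223 223 224 225 225 226 225 224 224 224 224 224 224]
 [224 224 224 224 227 230 229 230 230 228 225 224 224 224 224]
 [224 223 225 228 232 234 190 191 213 231 230 226 224 224 224]
 [223 225 227 235 197  97  66  65  81 144 237 229 225 224 224]
 [224 225 232 223  69  47  53  73  80  70 194 235 227 225 224]
 [224 226 238 149  52  58  61  59  86  73 109 240 227 224 224]
 [224 226 240 124  51  60  62  62  78  74  93 224 228 225 223]
 [223 226 237 161  52  57  62  60  76  92 104 228 228 224 224]
 [224 225 232 215 104  50  52  53  64  89 171 236 227 225 224]
 [224 225 226 235 216 104  90  85 100 143 228 230 225 224 224]
 [224 224 225 228 234 227 213 191 211 239 230 225 225 225 224]
 [224 223 225 225 227 229 232 232 231 228 225 225 224 224 224]
 [223 224 223 224 224 224 225 225 225 224 225 224 225 224 224]
 [224 223 223 224 224 224 224 224 224 224 224 224 224 224 224]
 [224 224 224 224 223 224 224 224 224 224 224 225 223 225 225]]
```

View pics/c8.png

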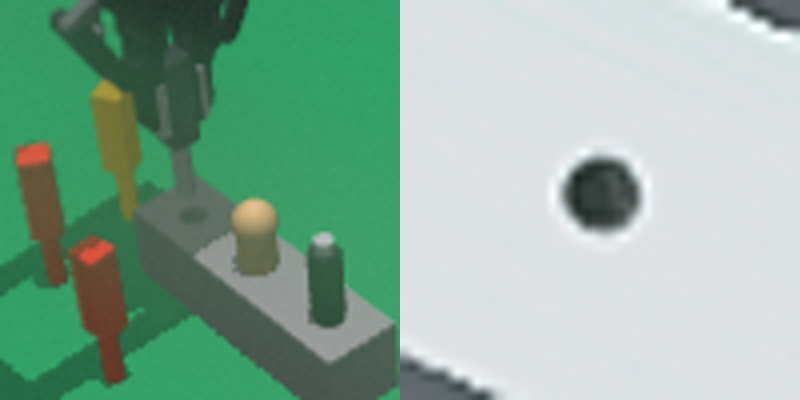

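The bore is now uniformly darker, so the pin is gone from it. The tip is just above the empty hole. Lowering.

Call:
{"name": "arm_command", "arguments": {"dp": [[0,0,-6],[0,0,-11],[0,0,-15],[0,0,-16],[0,0,-16]], "dr": [[0,0,0],[0,0,0],[0,0,0],[0,0,0],[0,0,0]]}}

```text
t: 13.68
position: [0.5293, 0.2733, 0.178]
tcp_rot: [-85.2, 89.9, -161.2]
force: [0.2, 0.9, 0.2]
gripper_width: 0.0192
```

```bash
python3 - <<'E'
from h import *
b,_=snap('side',9)
s=robot.sense();print(s['position'],s['force'])
cv2.imwrite('pics/c9.png',cv2.resize(b[125:175,165:215],None,fx=10,fy=10,interpolation=cv2.INTER_CUBIC))
E
```

```text
[0.5295358  0.27340584 0.1783564 ] [-0.09931437 -0.00625883 -0.51660328]
```

View pics/c9.png

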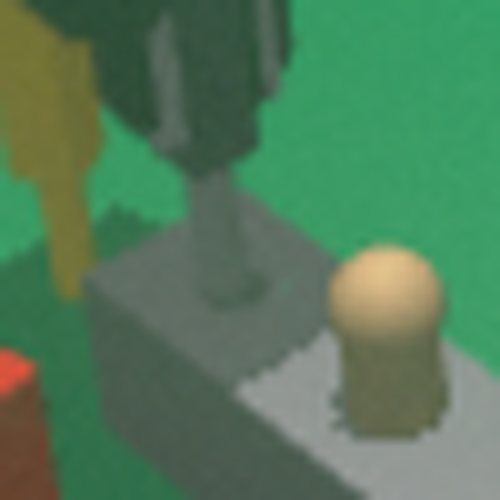

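Call:
{"name": "arm_command", "arguments": {"dp": [[0.5,-0.3,0],[1,-0.5,-1],[1,-0.5,-2],[1,-0.5,-3],[1,-0.5,-4],[1,-0.5,-5],[1,-0.5,-5],[1,-0.5,-5]], "dr": [[0,0,0],[0,0,0],[0,0,0],[0,0,0],[0,0,0],[0,0,0],[0,0,0],[0,0,0]]}}

```text
t: 14.4
position: [0.5306, 0.273, 0.1735]
tcp_rot: [-82.9, 90.0, -158.9]
force: [-0.2, -0.9, -1.0]
gripper_width: 0.0192
```

Call:
{"name": "arm_command", "arguments": {"dp": [[0,0,-1],[0,0,-2],[0,0,-3],[0,0,-4],[0,0,-4]], "dr": [[0,0,0],[0,0,0],[0,0,0],[0,0,0],[0,0,0]]}}

```text
t: 14.82
position: [0.5305, 0.2729, 0.1693]
tcp_rot: [-86.4, 90.0, -162.4]
force: [-0.1, 0.1, -1.8]
gripper_width: 0.0195
```

Call:
{"name": "arm_command", "arguments": {"dp": [[0,0,-4],[0,0,-8],[0,0,-12],[0,0,-16],[0,0,-20],[0,0,-24],[0,0,-28],[0,0,-30.5],[0,0,-32],[0,0,-32]], "dr": [[0,0,0],[0,0,0],[0,0,0],[0,0,0],[0,0,0],[0,0,0],[0,0,0],[0,0,0],[0,0,0],[0,0,0]]}}

```text
t: 15.65
position: [0.5305, 0.2729, 0.1371]
tcp_rot: [-86.2, 90.0, -162.2]
force: [0.3, -0.0, -0.6]
gripper_width: 0.0192
```

Call:
{"name": "arm_command", "arguments": {"dp": [[0,0,-0.5],[0,0,-1],[0,0,-1.5],[0,0,-1.5],[0,0,-1.5]], "dr": [[0,0,0],[0,0,0],[0,0,0],[0,0,0],[0,0,0]]}}

```text
t: 16.07
position: [0.5307, 0.273, 0.1362]
tcp_rot: [102.6, 90.0, 26.6]
force: [0.0, 0.3, -2.1]
gripper_width: 0.019
```

Call:
{"name": "arm_command", "arguments": {"dp": [[0,0,-0.5],[0,0,-0.5],[0,0,-0.5],[0,0,-0.5],[0,0,-0.5],[0,0,-0.5],[0,0,-0.5],[0,0,-0.5],[0,0,-0.5],[0,0,-0.5]], "dr": [[0,0,0],[0,0,0],[0,0,0],[0,0,0],[0,0,0],[0,0,0],[0,0,0],[0,0,0],[0,0,0],[0,0,0]], "claw": -1}}

```text
t: 16.9
position: [0.5307, 0.273, 0.1356]
tcp_rot: [-42.5, 90.0, -118.5]
force: [0.5, -0.1, -0.2]
gripper_width: 0.0855
```

Call:
{"name": "arm_command", "arguments": {"dp": [[0,0,10],[0,0,25],[0,0,45],[0,0,70],[0,0,100],[0,0,130],[0,0,160],[-40,30,165],[-70,60,165],[-100,90,165],[-120,110,165],[-120,110,165]], "dr": [[0,0,0],[0,0,0],[0,0,0],[0,0,0],[0,0,0],[0,0,0],[0,0,0],[0,0,0],[0,0,0],[0,0,0],[0,0,0],[0,0,0]]}}

```text
t: 17.9
position: [0.4061, 0.387, 0.3018]
tcp_rot: [-169.7, 89.8, 114.6]
force: [0.6, -0.7, -0.4]
gripper_width: 0.0853
```

```bash
python3 - <<'E'
from h import *
b,_=snap('side',10);a,D=snap('top',10)
s=robot.sense();print(s['position'],s['force'],s['gripper_width'])
cv2.imwrite('pics/c10.png',np.vstack([cv2.resize(b[100:210,120:250],None,fx=3.,fy=3.),cv2.resize(a[175:265,95:225],None,fx=3,fy=3)]))
for n,u,v in [('d',148,212),('ball',181,206),('scr',209,199)]: print(n,dep('top',u,v,D)*1000)
c=cv2.imread('pics/top_0.png');d=cv2.absdiff(a,c).max(2);print('diff bystanders',[int((d[y0:y1,x0:x1]>60).sum()) for x0,y0,x1,y1 in[(185,80,220,160),(262,108,292,142),(312,98,370,148),(268,245,302,278)]])
E
```

```text
[0.4096188  0.3839917  0.30154144] [ 0.56189427  0.06065613 -0.54880105] 0.08520390107917951
d [530.31476806 272.24755722 113.67890842]
ball [545.37179277 207.01573627  94.6969174 ]
scr [560.91852651 146.51342231 109.86658291]
diff bystanders [0, 0, 0, 0]
```

View pics/c10.png

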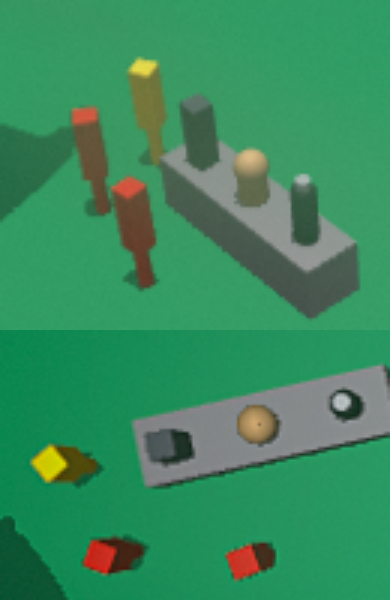

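```bash
python3 - <<'E'
from h import *
for k in(0,10):
    D=np.load(f'pics/top_{k}.npy')
    print(k,np.median([dep('top',u,v,D)[2]*1000 for u in range(145,151) for v in range(209,215)]), 'bore',np.median([dep('top',u,v,D)[2]*1000 for u in range(361,365) for v in range(205,210)]))
b0=cv2.imread('pics/side_0.png');b1=cv2.imread('pics/side_10.png');d=cv2.absdiff(b0,b1).max(2)
print('drift side diff',(d[125:165,175:200]>40).sum(),'others',(d[140:190,194:235]>40).sum())
a=cv2.imread('pics/top_0.png');c=cv2.imread('pics/top_10.png')
p,_=robot.camera('top');p=np.array(p)
cv2.imwrite('pics/c11.png',np.hstack([cv2.resize(x[160:250,310:370],None,fx=6,fy=6,interpolation=cv2.INTER_CUBIC) for x in(a,p)]))
E
```

```text
0 110.38825391813222 bore 93.95174542530904
10 110.56575347469078 bore 10.716690781251925
drift side diff 8 others 0
```

View pics/c11.png

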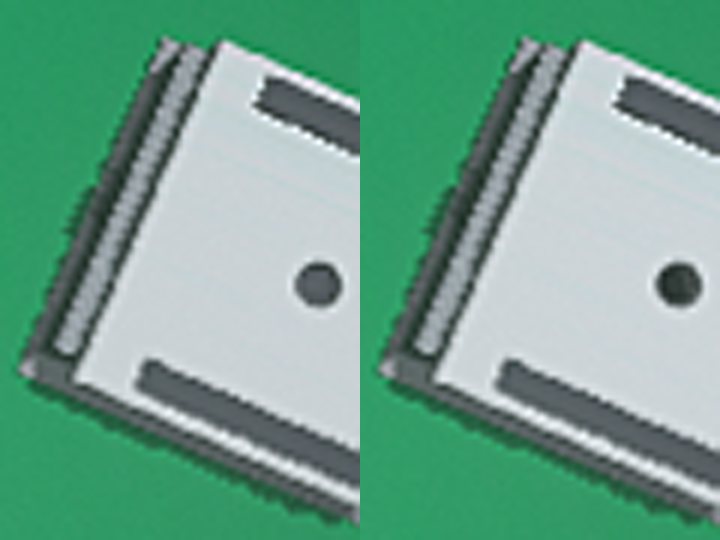

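The bore (679,285 in the right crop) is now open. Depth through it reads 10.7 mm above the bench, at tray floor level. The drift's top is at 110.6 mm, as it was at the start.

```bash
python3 -c "
from plant import robot
print(robot.close_job(), robot.sense()['t'])"
```

```text
the job is handed in; nothing more can be done
the job is handed in; nothing more can be done
```

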